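# Clamp a half-carved figure in the carver's vise by its crank

### The arm

A 6-joint arm with a two-finger parallel gripper is mounted at the origin on the work surface. World frame = base frame: x ahead of the robot, y to its left, z up, the work surface at z = 0. Lengths are in m, angles in rad, forces in N, time in s.
With the tool pointing down it reaches from about 0.325 to 0.875 m from the base axis. Payload 4.4 kg.
Tool frame: the origin (TCP) lies at the very end of the fingers, on their centre line; the grasp point (between the pads) lies 19 mm behind it (hold_point_z is the distance from the TCP to the grasp point, in m); z points along the fingers, y is the line along which they close (so a half turn about z gives the same grasp; the last joint's range is limited). The gripper opens to 85 mm and grips with 20 to 120 N. Pads are 22 mm wide; open, the fingers measure 114 mm over their backs; the gripper's body (76 mm by 85 mm) begins 54 mm behind the grasp point. The pads swing forward as they close: fully open they stand 13 mm farther back than shut.
Start: joints at [-1.46, 0.207, 1.542, -0, 1.393, -0.15], TCP at [0.149, -0.555, 0.204] pointing down, gripper open.
Joint ranges: [-2.73, 2.73], [-0.86, 2.22], [0.23, 2.46], [-1.11, 4.25], [0.08, 2.63], [-2.82, 2.82]. Speed limits (rad/s): [2.79, 2.79, 3.14, 3.14, 3.14, 3.14].

### API

Orientations are given as a unit quaternion [w, x, y, z].
In Python, from plant import get_state, grab_frame, job_done, find_in, hold_point_z gives the robot as it stands.
- The arm moves only by the tool send_rows, never from a script. Its argument "rows" is a list of rows, each an object with "rotation": the turn, a rotation vector about the world's x, y, z in rad, a list of three; "offset": the shift along the world's x, y, z in m, a list of three; "claw": the opening, from 0 (shut) to 1 (fully open). In form: [{"rotation": [wx, wy, wz], "offset": [dx, dy, dz], "claw": claw}, ...]. A call has 1 to 8 rows; each row is the pose to reach, as a shift and turn from the pose commanded when the call began; what a row does not reach only later rows make up. A row lasts 1/12 s, in which the tool goes at most 41.7 mm and 7.16 degrees, less where a joint would pass 70% of its speed; a pose out of reach is approached as far as the arm can. A call with a gripper value outside its range is refused whole. The fingers move at their own pace and stop on an object; the grip force is fixed at half the most. Time passes only in rows, so rows that repeat a pose let the fingers close. It gives the time, the measured TCP pose, the force, the opening and the grip force at its end, in the units of the state.
- get_state(): the state, without advancing time (a new reading comes with each control period).
- grab_frame(name): name is "scene" or "top" or "wrist"; returns a dict with "frame" (420x560x3 uint8, red, green, blue), "depth" (420x560 float32, m along the optical axis (not along the pixel's ray), 0 where there is no reading), "K" (3x3 intrinsics, pixels), "k1" (the pictures are not rectified: a ray, as slopes to the right and down, at radius r is drawn at 1 + k1 r^2 times it, then the intrinsics apply), "R" (3x3) and "t" (3): a world point X has camera coordinates R X + t; the wrist camera has in their place "tool_from_camera" (4x4, takes a point from camera to tool coordinates, whose origin is the TCP and whose axes are the flange's). Camera axes: x right, y down, z forward; pixel columns grow to the right and rows downward; lengths in m; the calibration is good to about 2 mm. A picture is of the moment at which its call begins: read the wrist's pose just before it.
- job_done(): hands the job in; it is judged then, once.
Trained networks look in the newest picture that a camera, given by its name, has taken for a name from the list of things; names that differ only in an ending like _2 or _b are one class to them, and where a whole thing is asked for, a point or a joint stands for the part that bears it (a point fixed in the world has none). Each returns a list of dicts, best first, with "score" (0 to 1); they miss things now and then, are a little off and sometimes report something else, mostly with a low value. They report only what shows in the picture. A call takes as long as a camera call. They do not tell look-alikes from the thing itself.
- find_in(camera, label): "bbox" ([left, top, width, height] in pixels, round what is visible of it).
The state is a dict: "t": time; "joint_pos": joint angles; "dq": joint speeds; "joint_torque": joint torques, N m; "eef_pos": TCP position; "tool_rot": TCP orientation; "force": force on the tool from outside, world axes, zero at the start; "ft_torque": the same for the moment, N m; "width": finger opening in m; "grip_force": force on a finger pad.
Only numpy, scipy, OpenCV 4.12 (cv2) and the standard library are available. Lean on these libraries where they do the work, as an engineer would, in place of code of your own. Each camera call takes 0.05 s, during which the arm holds its last target. There are 200 camera calls.

### The job

Stand the half-carved figure upright on the bed of the carving vise, square plinth down between the open jaws, and let it go. Then take the vise's crank by its free-turning grip and wind it round, clockwise as seen from the crank's end and without letting go on the way, until you feel the jaws take hold of the plinth: nip it up firm and no further, since overtightening bruises the wood. Finish with the crank let go, the figure held upright in the jaws and the other things on the bench left where they are.

Things in the scene. Friction and masses are not known exactly. Their poses are not given: they have to be found in the camera images.
- figure: The half-carved figure, pale wood, 137 mm tall, 0.2 to 0.4 kg, standing upright; the only thing with a square sawn plinth and a carved top. Origin under the centre of the plinth, z up. Plinth: z 0 to 50 mm, hand-sawn and not truly square: each side is somewhere between 55 and 61 mm, and x and y sides differ. Above it, z 50 to 112 mm, a straight-sided torso 38 mm along x and 46 mm along y, centred, which is where to grasp it; a rounded head 32 mm wide from 112 to 137 mm.
- figure_mid (a point): Centre of the figure, 69 mm above its underside, inside the torso; axes as figure.
- figure_foot (a point): Centre of the underside of the figure's plinth.
- bed (a point): Point on top of the vise's bed, midway across it, 42 mm in front of the fixed jaw's face; the figure stands on this surface, 135 mm above the bench. Axes of the vise: z up, y along the screw from the crank end towards the fixed jaw, x across the bed (bed 110 mm wide). The vise is dark cast iron on a round foot, does not move, and its yaw differs from start to start by up to 0.25 rad.
- fixed_jaw: The fixed jaw, cork-lined, 112 mm wide, 45 mm high above the bed; origin at the bed, in the middle of its gripping face, which looks to -y of the vise. Behind it (+y) the vise goes on for 75 mm.
- fixed_face (a point): Middle of the gripping face of the fixed jaw, 22.5 mm above the bed.
- jaw: The moving jaw, cork-lined, 112 mm wide, 45 mm high, 36 mm thick; origin at the bed, in the middle of its gripping face, which looks to +y. It slides along y only. The jaws start 72 to 82 mm apart. One turn of the crank moves it 10 mm: positive rotation about the vise's +y axis (clockwise seen from the crank's end, top going towards +x) closes it.
- jaw_face (a point): Middle of the gripping face of the moving jaw, 22.5 mm above the bed. Once the jaws meet the plinth the cork gives and the effort at the crank's grip climbs smoothly, by about 8 N per radian of crank: 5 to 10 N on the move is firm, over 11.5 N bruises the wood.
- crank_axis (a point): Point on the axis of the crank (the screw's axis, along the vise's y, 110 mm above the bench), level with the middle of the grip: the centre of the vertical circle, radius 58 mm, that grip_mid runs on. Axes as the vise.
- crank_grip: The crank's grip: a dark wooden cylinder 25 mm in diameter and 88 mm long, lying level along the vise's y, that spins freely on its pin. Origin on its axis at the end next to the crank arm; it sticks out to -y. Pinched from above across the vise's x, it can be carried round without turning the hand; hold it at least 45 mm out from its inner end so that the hand clears arm and hub.
- grip_mid (a point): Point on the grip's axis, 50 mm out from its inner end, the best place to hold it; starts anywhere on its circle. Winding freely takes about 2.5 N along its path: screw friction, which acts either way, so a hand at rest can read up to 5 N less than on the move, and which keeps the screw from unwinding when let go.
- finished: Bystander: finished carving of two robed figures, darker wood, round base 68 mm in diameter, 133 mm tall; origin under its base.
- blank: Bystander: plain square block 62 x 62 mm, 125 mm tall; origin under it.
- mallet: Bystander: carver's mallet lying down, head 80 mm in diameter and 120 mm long, handle 150 mm.
- gouge_a: Bystander: gouge, 260 mm long, lying nearest the robot.
- gouge_b: Bystander: gouge lying beyond the vise.
- gouge_c: Bystander: gouge lying beyond the vise.
- oilstone: Bystander: oilstone in its wooden box, 210 x 75 x 34 mm.
- wax_tin: Bystander: round metal tin, 72 mm in diameter, 45 mm tall.
Not all that is in view belongs to the job. What is shaped like the figure but turquoise is not meant.

How it is judged:
On the way, in this order (a step that is already met when the one before it is completed fails the run):
1. the figure stands upright on the vise's bed between the jaws, let go (z of figure_foot in the frame of bed between -0.003 and 0.003 m and x of figure_foot in the frame of bed between -0.035 and 0.035 m and y of figure_foot in the frame of jaw_face above 0.02 m and y of figure_foot in the frame of fixed_face below -0.02 m and angle between figure's own z axis and vertical below 0.07 rad and contact force between the fingers and figure below 0.1 N), for 0.2 s.
2. both jaws hold the plinth with 60 N or more (contact force between each of jaw, fixed_jaw and figure above 60 N), for 0.2 s.
At the end, for the whole second after the job is handed in: The figure stands upright (within 4 degrees) on the vise's bed (within 3 mm), its middle within 35 mm of the middle of the bed's width, at rest, gripped by both jaws with 60 N or more (about 4 N of effort at the grip), and jaw and figure are still (all of step 2 and z of figure_foot in the frame of bed between -0.003 and 0.003 m and x of figure_foot in the frame of bed between -0.035 and 0.035 m and y of figure_foot in the frame of jaw_face above 0.02 m and y of figure_foot in the frame of fixed_face below -0.02 m and angle between figure's own z axis and vertical below 0.07 rad and linear speed of figure below 0.01 m/s and linear speed of jaw below 0.002 m/s); the robot touches nothing.
It fails at once if the plinth is bruised: a jaw presses on it with more than 380 N (over 11.5 N of effort at the grip) (contact force between any of jaw, fixed_jaw and figure above 380 N).
It fails at once if the crank's grip is let go after the jaw has been wound 4 mm and before the figure is clamped (distance of jaw_face from where it was at the start of the episode above 0.004 m and contact force between the fingers and crank_grip below 0.1 N and contact force between jaw and figure below 40 N).
It fails at once if another thing on the bench is moved by more than 30 mm (distance of any of finished, blank, mallet, gouge_a, gouge_b, gouge_c, oilstone, wax_tin from where it was at the start of the episode above 0.03 m).
It also fails if it takes over 72 s, if anything falls off the work surface, if the arm or the gripper's body presses on something with over 40 N, if the wrist force passes 120 N, or if a joint passes its speed limit or range.

## Working session

There is one attempt and no reset: what is moved stays moved. The work goes in short steps, Python scripts to look and compute and a tool call to move; the robot and the scene stay as the last step left them, time stands still between calls to the robot, and variables do not carry over. Pictures are saved under pics/ and viewed, at most 10 in all, crops included, and the job is handed in when it is done.

Besides the shell and the picture viewer there is one more tool, called after "Request:" as name(argument=value, ...) on one line, values as JSON. send_rows: Moves the arm, as the interface text tells. Its arguments: {"type":"object","properties":{"rows":{"type":"array","items":{"type":"object","properties":{"rotation":{"type":"array","items":{"type":"number"}},"offset":{"type":"array","items":{"type":"number"}},"claw":{"type":"number"}}}}},"required":["rows"]}

```bash
ls; mkdir -p pics
cat > h.py <<'E'
import numpy as np, cv2
from plant import *
from scipy.spatial.transform import Rotation as Ro
def cloud(f):
    d=f["depth"]; K=np.array(f["K"]); h,w=d.shape
    u,v=np.meshgrid(np.arange(w),np.arange(h))
    x=cv2.undistortPoints(np.stack([u,v],-1).reshape(-1,1,2).astype(float),K,np.array([f["k1"],0,0,0,0.])).reshape(h,w,2)
    P=np.dstack([x*d[...,None],d])
    if "R" in f: W=(P-np.array(f["t"]))@np.array(f["R"])
    else:
        s=get_state(); T=np.array(f["tool_from_camera"]); q=s["tool_rot"]
        R=Ro.from_quat([q[1],q[2],q[3],q[0]]).as_matrix()
        W=(P@T[:3,:3].T+T[:3,3])@R.T+np.array(s["eef_pos"])
    W[d==0]=np.nan
    return W
def save(f,n): cv2.imwrite("pics/"+n,f["frame"][...,::-1])
E
python3 - <<'E'
from h import *
print(get_state(), hold_point_z)
for c in ["scene","top"]:
    f=grab_frame(c); save(f,c+"0.png"); W=cloud(f); np.save(c+"0.npy",W)
    for n in ["figure","bed","fixed_jaw","jaw","crank_grip","finished","blank"]:
        for r in find_in(c,n)[:2]:
            x,y,w,h=map(int,r["bbox"]); p=np.nanmedian(W[y+h//3:y+2*h//3+1,x+w//3:x+2*w//3+1].reshape(-1,3),0)
            print(c,n,round(r["score"],2),[x,y,w,h],p.round(3))
E
```

```text
pics
{'t': 0.0, 'joint_pos': array([-1.45952819e+00,  2.07439161e-01,  1.54300018e+00,  4.27627048e-05,
        1.39347534e+00, -1.50473578e-01]), 'dq': array([-1.07124924e-03, -1.32277449e-04,  4.48207292e-05, -4.53230598e-05,
        1.42600013e-04, -3.93259654e-05]), 'joint_torque': array([-4.94783744e-04, -3.83036971e+01, -2.91594261e+01, -2.08335341e-04,
        1.06258923e-02,  1.66775982e-05]), 'eef_pos': array([ 0.14871331, -0.55457436,  0.20239303]), 'tool_rot': array([-1.16038013e-03,  9.91448452e-01,  1.30493752e-01,  4.37952588e-05]), 'force': array([ 0.23307511,  0.13625082, -0.29693387]), 'ft_torque': array([ 0.03576775, -0.0518725 , -0.04216379]), 'grip_force': 0.0, 'width': 0.08548102929496282} 0.0187
scene figure 0.73 [394, 209, 25, 35] [0.459 0.448 0.076]
scene figure 0.71 [408, 244, 27, 27] [0.542 0.527 0.082]
scene bed 0.73 [210, 167, 108, 61] [0.596 0.005 0.135]
scene bed 0.53 [368, 238, 22, 25] [0.584 0.395 0.098]
scene fixed_jaw 0.97 [282, 176, 31, 44] [0.569 0.11  0.181]
scene jaw 0.56 [246, 163, 29, 41] [ 0.572 -0.014  0.179]
scene crank_grip 0.43 [208, 165, 
[... 190 characters left out ...]
71 -0.375  0.106]
scene blank 0.29 [283, 177, 33, 38] [0.559 0.114 0.18 ]
top figure 0.87 [125, 229, 33, 20] [0.516 0.512 0.101]
top figure 0.72 [172, 215, 20, 24] [0.552 0.381 0.113]
top bed 0.63 [255, 201, 111, 49] [ 0.558 -0.035  0.136]
top fixed_jaw 0.66 [253, 203, 25, 37] [0.563 0.106 0.181]
top fixed_jaw 0.22 [252, 202, 112, 51] [ 0.551 -0.026  0.136]
top jaw 0.68 [300, 205, 10, 34] [ 0.562 -0.017  0.18 ]
top crank_grip 0.74 [171, 218, 24, 18] [0.553 0.377 0.111]
top crank_grip 0.56 [338, 235, 25, 8] [ 0.524 -0.176  0.07 ]
top finished 0.69 [205, 258, 18, 19] [0.427 0.277 0.064]
top blank 0.58 [398, 245, 36, 29] [ 0.453 -0.375  0.125]
top blank 0.3 [165, 184, 70, 7] [0.711 0.346 0.018]
```

View pics/scene0.png

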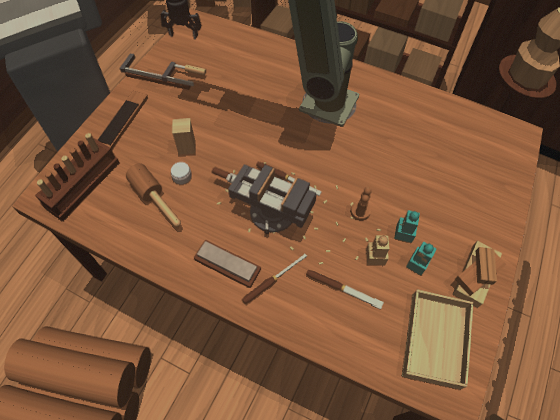

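View pics/top0.png

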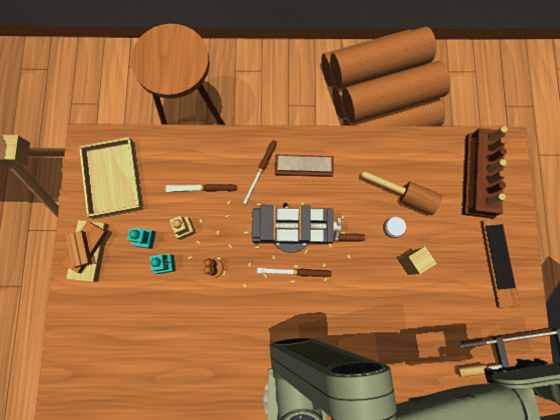

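The real figure is the pale one: scene (378,249), top (181,227). The two turquoise look-alikes are at scene (408,225) and (422,257). The vise is at top (292,225), with its crank grip at (350,237).

```bash
cat > fit.py <<'E'
from h import *
def fig(W,c,r=0.05,lo=0.06):
    P=W.reshape(-1,3); P=P[np.isfinite(P).all(1)]
    m=(np.hypot(P[:,0]-c[0],P[:,1]-c[1])<r)&(P[:,2]>lo)
    return P[m]
E
python3 - <<'E'
from fit import *
A=[np.load(c+"0.npy") for c in("scene","top")]
for W in A:
    P=fig(W,(0.56,0.385),0.06,0.012)
    for a,b in((.115,.15),(.09,.115),(.045,.055),(.012,.04)):
        Q=P[(P[:,2]>a)&(P[:,2]<b)]
        if len(Q)>4: print(a,len(Q),Q.min(0).round(3),Q.max(0).round(3),np.round(cv2.minAreaRect(Q[:,:2].astype(np.float32)*1000)[0],1),np.round(cv2.minAreaRect(Q[:,:2].astype(np.float32)*1000)[1],1),cv2.minAreaRect(Q[:,:2].astype(np.float32)*1000)[2])
print("vise")
for W in A:
    P=fig(W,(0.56,0.03),0.28,0.06)
    Q=P[(P[:,2]>.172)&(P[:,2]<.19)]
    for n,s in(("fixed",Q[:,1]>.045),("jaw",Q[:,1]<.03)):
        q=Q[s]; r=cv2.minAreaRect(q[:,:2].astype(np.float32)*1000); print(n,len(q),np.round(r[0],1),np.round(r[1],1),round(r[2],2), q.min(0).round(3),q.max(0).round(3))
    for a in np.arange(.06,.24,.02):
        q=P[(P[:,1]<-.1)&(P[:,2]>a)&(P[:,2]<a+.02)]
        if len(q): print("crank z",round(a,2),len(q),q.min(0).round(3),q.max(0).round(3))
E
```

```text
0.115 93 [0.537 0.378 0.115] [0.591 0.415 0.144] [564.2 393.3] [45.4 34.4] 18.54422950744629
0.09 145 [0.537 0.368 0.09 ] [0.591 0.421 0.115] [561.5 394.5] [50.5 40.5] 23.87909698486328
0.045 107 [0.543 0.36  0.045] [0.599 0.435 0.055] [561.6 397.2] [59.5 61.6] 21.386306762695312
0.012 102 [0.545 0.359 0.012] [0.601 0.434 0.04 ] [580.2 389. ] [80.2 45.5] 69.90426635742188
0.115 90 [0.538 0.375 0.115] [0.581 0.415 0.145] [561.3 394. ] [43.6 37.3] 17.063941955566406
0.09 104 [0.534 0.368 0.09 ] [0.59  0.421 0.115] [561.9 394. ] [47.3 38.9] 23.25247573852539
0.045 89 [0.527 0.357 0.045] [0.597 0.416 0.055] [561.7 394.8] [56.2 60.9] 25.9183349609375
0.012 44 [0.525 0.357 0.012] [0.6   0.409 0.039] [555.3 376.1] [40.  79.6] 68.91849517822266
vise
fixed 511 [559.8  97.5] [ 49.8 112.9] 89.55 [0.503 0.073 0.172] [0.616 0.123 0.188]
jaw 362 [559.  -17.7] [ 37.8 113.8] 89.16 [ 0.502 -0.036  0.173] [0.616 0.001 0.187]
crank z 0.06 113 [ 0.516 -0.229  0.06 ] [ 0.543 -0.163  0.079]
crank z 0.08 6 [ 0.61  -0.112  0.086] [ 0.613 -0.104  0.095]
crank z 0.1 20 [ 0.55  -0.14   0.101] [ 0.615 -0.101  0.119]
crank z 0.12 168 [ 0.506 -0.139  0.12 ] [ 0.614 -0.1    0.139]
crank z 0.14 13 [ 0.517 -0.137  0.14 ] [ 0.584 -0.103  0.143]
fixed 555 [559.1  98.2] [110.6  47.2] 0.53 [0.504 0.074 0.172] [0.615 0.122 0.189]
jaw 425 [559.9 -17.1] [ 35.  110.8] 89.48 [ 0.504 -0.035  0.172] [0.615 0.    0.189]
crank z 0.06 204 [ 0.519 -0.229  0.06 ] [ 0.541 -0.125  0.08 ]
crank z 0.08 17 [ 0.505 -0.134  0.082] [ 0.545 -0.102  0.1  ]
crank z 0.1 11 [ 0.542 -0.136  0.1  ] [ 0.549 -0.117  0.119]
crank z 0.12 199 [ 0.505 -0.139  0.12 ] [ 0.612 -0.101  0.14 ]
crank z 0.14 15 [ 0.532 -0.137  0.14 ] [ 0.597 -0.101  0.144]
```

Request:
send_rows(rows=[{"rotation": [0,0,0.9],"offset": [0.28,0.2,0.1],"claw": 1},{"rotation": [0,0,0.9],"offset": [0.28,0.2,0.1],"claw": 1},{"rotation": [0,0,0.9],"offset": [0.28,0.2,0.1],"claw": 1},{"rotation": [0,0,0.9],"offset": [0.28,0.2,0.1],"claw": 1},{"rotation": [0,0,0.9],"offset": [0.28,0.2,0.1],"claw": 1},{"rotation": [0,0,0.9],"offset": [0.28,0.2,0.1],"claw": 1},{"rotation": [0,0,0.9],"offset": [0.28,0.2,0.1],"claw": 1},{"rotation": [0,0,0.9],"offset": [0.28,0.2,0.1],"claw": 1}])

```text
t: 1.47
eef_pos: [0.4106, -0.3679, 0.2975]
tool_rot: [0.0, 0.835, 0.551, 0.0]
force: [0.4, -0.6, 0.6]
width: 0.0852
grip_force: 0.0
```

Request:
send_rows(rows=[{"rotation": [0,0,0.81],"offset": [0.1,0.31,0.01],"claw": 1},{"rotation": [0,0,0.81],"offset": [0.1,0.31,0.01],"claw": 1},{"rotation": [0,0,0.81],"offset": [0.1,0.31,0.01],"claw": 1},{"rotation": [0,0,0.81],"offset": [0.1,0.31,0.01],"claw": 1},{"rotation": [0,0,0.81],"offset": [0.1,0.31,0.01],"claw": 1},{"rotation": [0,0,0.81],"offset": [0.1,0.31,0.01],"claw": 1},{"rotation": [0,0,0.81],"offset": [0.1,0.31,0.01],"claw": 1},{"rotation": [0,0,0.81],"offset": [0.1,0.31,0.01],"claw": 1}])

```text
t: 2.13
eef_pos: [0.5096, -0.0565, 0.307]
tool_rot: [0.0, 0.551, 0.835, 0.0]
force: [-0.4, -0.5, 0.5]
width: 0.0851
grip_force: 0.0
```

Run:
```python
from fit import *
print(get_state()["eef_pos"])
f=grab_frame("wrist"); save(f,"w1.png"); W=cloud(f); np.save("w1.npy",W)
P=fig(W,(0.56,0.0),0.3,0.05)
print(len(P), f["tool_from_camera"])
for a,b in((.125,.145),(.172,.19)):
    Q=P[(P[:,2]>a)&(P[:,2]<b)]; print(a,len(Q),Q.min(0).round(3),Q.max(0).round(3))
Q=P[(P[:,2]>.172)&(P[:,2]<.19)]
for n,s in(("fixed",Q[:,1]>.045),("jaw",Q[:,1]<.03)):
    q=Q[s]
    if len(q)>4:
        r=cv2.minAreaRect(q[:,:2].astype(np.float32)*1000); print(n,len(q),np.round(r[0],1),np.round(r[1],1),round(r[2],2), q.min(0).round(3),q.max(0).round(3))
```

```text
[ 0.50964435 -0.05653088  0.30703669]
69512 [[ 5.08618435e-04 -9.45554070e-01 -3.25464656e-01  8.36947220e-02]
 [ 9.99999517e-01  7.54462014e-04 -6.29151074e-04  4.17560839e-04]
 [ 8.40447079e-04 -3.25464179e-01  9.45553997e-01 -1.70237784e-01]
 [ 0.00000000e+00  0.00000000e+00  0.00000000e+00  1.00000000e+00]]
0.125 14702 [ 0.503 -0.132  0.125] [0.615 0.152 0.145]
0.172 13927 [ 0.503 -0.031  0.172] [0.615 0.128 0.185]
fixed 8401 [558.9 103.5] [111.5  48.6] 0.22 [0.503 0.079 0.172] [0.615 0.128 0.185]
jaw 5526 [559.  -12.3] [ 36.5 111.4] 89.88 [ 0.503 -0.031  0.172] [0.615 0.006 0.183]
```

Request:
send_rows(rows=[{"rotation": [0,0,0],"offset": [0.03,0.32,0.0],"claw": 1},{"rotation": [0,0,0],"offset": [0.03,0.32,0.0],"claw": 1},{"rotation": [0,0,0],"offset": [0.03,0.32,0.0],"claw": 1},{"rotation": [0,0,0],"offset": [0.03,0.32,0.0],"claw": 1},{"rotation": [0,0,0],"offset": [0.03,0.32,0.0],"claw": 1},{"rotation": [0,0,0],"offset": [0.03,0.32,0.0],"claw": 1},{"rotation": [0,0,0],"offset": [0.03,0.32,0.0],"claw": 1},{"rotation": [0,0,0],"offset": [0.03,0.32,0.0],"claw": 1}])

```text
t: 2.85
eef_pos: [0.5389, 0.2639, 0.3065]
tool_rot: [-0.0, 0.551, 0.834, 0.0]
force: [0.3, -1.3, -0.1]
width: 0.0854
grip_force: 0.0
```

Request:
send_rows(rows=[{"rotation": [0,0,0],"offset": [0.022,0.1,0.0],"claw": 1},{"rotation": [0,0,0],"offset": [0.022,0.1,0.0],"claw": 1},{"rotation": [0,0,0],"offset": [0.022,0.1,0.0],"claw": 1},{"rotation": [0,0,0],"offset": [0.022,0.1,0.0],"claw": 1}])

```text
t: 3.18
eef_pos: [0.561, 0.3647, 0.3053]
tool_rot: [-0.001, 0.55, 0.835, 0.0]
force: [-1.9, -0.6, -0.5]
width: 0.0855
grip_force: 0.0
```

Run:
```python
from fit import *
s=get_state();print(s["eef_pos"],s["dq"].round(3))
f=grab_frame("wrist"); save(f,"w2.png"); W=cloud(f); np.save("w2.npy",W)
P=fig(W,(0.562,0.396),0.055,0.02)
for a,b in((.115,.15),(.105,.115),(.06,.1),(.044,.056)):
    Q=P[(P[:,2]>a)&(P[:,2]<b)]
    r=cv2.minAreaRect(Q[:,:2].astype(np.float32)*1000); print(a,len(Q),np.round(r[0],1),np.round(r[1],1),round(r[2],2),np.median(Q[:,2]).round(4))
```

```text
[0.56095008 0.36471041 0.30525304] [-0.054 -0.047  0.056 -0.045  0.02  -0.03 ]
0.115 746 [561.1 391.6] [29.8 27.3] 23.23 0.1336
0.105 1050 [560.9 391.5] [46.2 37.7] 24.12 0.112
0.06 188 [552.5 408.9] [46.3  2.1] 24.44 0.085
0.044 635 [560.8 391.6] [56.2 58.7] 23.37 0.0502
```

View pics/w2.png

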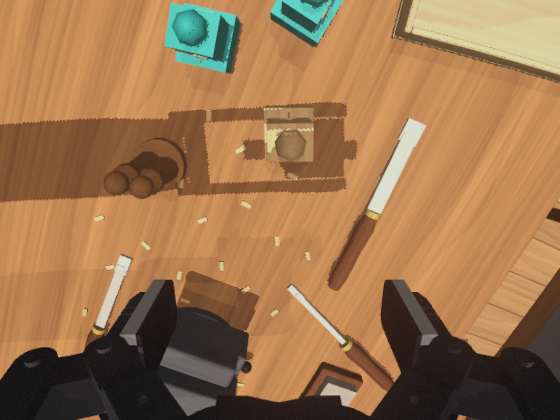

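The picture shows the pale figure at (290,135), clear of the turquoise ones at the top and with nothing in the way of the fingers. I'll go down over it.

Request:
send_rows(rows=[{"rotation": [0,0,0.014],"offset": [0.0,0.027,0.0],"claw": 1},{"rotation": [0,0,0.014],"offset": [0.0,0.027,-0.04],"claw": 1},{"rotation": [0,0,0.014],"offset": [0.0,0.027,-0.08],"claw": 1},{"rotation": [0,0,0.014],"offset": [0.0,0.027,-0.11],"claw": 1},{"rotation": [0,0,0.014],"offset": [0.0,0.027,-0.13],"claw": 1},{"rotation": [0,0,0.014],"offset": [0.0,0.027,-0.13],"claw": 1},{"rotation": [0,0,0.014],"offset": [0.0,0.027,-0.13],"claw": 1}])

```text
t: 3.82
eef_pos: [0.5607, 0.3858, 0.1754]
tool_rot: [-0.001, 0.547, 0.837, -0.002]
force: [-0.0, 0.3, 1.0]
width: 0.0853
grip_force: 0.0
```

Request:
send_rows(rows=[{"rotation": [0,0,0],"offset": [0.0,0.006,-0.03],"claw": 1},{"rotation": [0,0,0],"offset": [0.0,0.006,-0.06],"claw": 1},{"rotation": [0,0,0],"offset": [0.0,0.006,-0.085],"claw": 1},{"rotation": [0,0,0],"offset": [0.0,0.006,-0.103],"claw": 1},{"rotation": [0,0,0],"offset": [0.0,0.006,-0.103],"claw": 1},{"rotation": [0,0,0],"offset": [0.0,0.006,-0.103],"claw": 1}])

```text
t: 4.32
eef_pos: [0.5624, 0.3935, 0.0754]
tool_rot: [0.001, 0.547, 0.837, 0.001]
force: [0.1, 0.5, 0.4]
width: 0.0855
grip_force: 0.0
```

Request:
send_rows(rows=[{"rotation": [0,0,0],"offset": [0,-0.001,-0.004],"claw": 1},{"rotation": [0,0,0],"offset": [0,-0.001,-0.004],"claw": 0},{"rotation": [0,0,0],"offset": [0,-0.001,-0.004],"claw": 0},{"rotation": [0,0,0],"offset": [0,-0.001,-0.004],"claw": 0},{"rotation": [0,0,0],"offset": [0,-0.001,-0.004],"claw": 0},{"rotation": [0,0,0],"offset": [0,-0.001,-0.004],"claw": 0},{"rotation": [0,0,0],"offset": [0,-0.001,-0.004],"claw": 0},{"rotation": [0,0,0],"offset": [0,-0.001,-0.004],"claw": 0}])

```text
t: 4.98
eef_pos: [0.5621, 0.3931, 0.0714]
tool_rot: [0.001, 0.546, 0.838, 0.001]
force: [-1.3, -1.7, 5.8]
width: 0.0443
grip_force: 62.6
```

Request:
send_rows(rows=[{"rotation": [0,0,0],"offset": [0,0,0.03],"claw": 0},{"rotation": [0,0,0],"offset": [0,0,0.07],"claw": 0},{"rotation": [0,0,0],"offset": [0,0,0.11],"claw": 0},{"rotation": [0,0,0],"offset": [0,0,0.15],"claw": 0},{"rotation": [0,0,0],"offset": [0,0,0.19],"claw": 0},{"rotation": [0,0,0],"offset": [0,0,0.22],"claw": 0},{"rotation": [0,0,0],"offset": [0,-0.02,0.235],"claw": 0},{"rotation": [0,0,-0.1],"offset": [0,-0.05,0.235],"claw": 0}])

```text
t: 5.65
eef_pos: [0.5628, 0.3456, 0.3101]
tool_rot: [0.002, 0.586, 0.81, 0.005]
force: [0.4, -1.0, -2.5]
width: 0.0443
grip_force: 62.6
```

Request:
send_rows(rows=[{"rotation": [0,0,-0.1],"offset": [0,-0.035,0],"claw": 0},{"rotation": [0,0,-0.2],"offset": [0,-0.07,0],"claw": 0},{"rotation": [0,0,-0.3],"offset": [0,-0.105,0],"claw": 0},{"rotation": [0,0,-0.32],"offset": [0,-0.14,0],"claw": 0},{"rotation": [0,0,-0.32],"offset": [0,-0.175,0],"claw": 0},{"rotation": [0,0,-0.32],"offset": [0,-0.205,0],"claw": 0},{"rotation": [0,0,-0.32],"offset": [0,-0.225,0],"claw": 0},{"rotation": [0,0,-0.32],"offset": [0,-0.225,0],"claw": 0}])

```text
t: 6.32
eef_pos: [0.5608, 0.1133, 0.3034]
tool_rot: [0.0, 0.711, 0.704, -0.002]
force: [-0.2, 1.0, -2.2]
width: 0.0445
grip_force: 62.5
```

Run:
```python
from fit import *
s=get_state();e=s["eef_pos"];print(e,s["tool_rot"].round(4),abs(s["dq"]).max().round(3))
f=grab_frame("wrist"); save(f,"w3.png"); W=cloud(f); np.save("w3.npy",W)
P=fig(W,(0.56,0.05),0.25,0.1)
Q=P[(P[:,2]>.172)&(P[:,2]<.19)]
for n,q in(("fixed",Q[Q[:,1]>.05]),("jaw",Q[Q[:,1]<.04]),("figlow",fig(W,e,0.06,.22))):
    if len(q)<5: continue
    if n=="figlow":
        for a,b in((.22,.275),(.275,.29),(.29,.34),(.34,.4)):
            k=q[(q[:,2]>a)&(q[:,2]<b)]
            if len(k)>5: print(a,len(k),k.min(0).round(3),k.max(0).round(3))
    else:
        r=cv2.minAreaRect(q[:,:2].astype(np.float32)*1000); print(n,len(q),np.round(r[0],1),np.round(r[1],1),round(r[2],2), q.min(0).round(3),q.max(0).round(3))
f=grab_frame("top"); save(f,"t3.png")
```

```text
[0.56082291 0.11329004 0.30342484] [ 2.000e-04  7.107e-01  7.035e-01 -1.700e-03] 0.069
fixed 1584 [558.8 100.1] [ 48.7 112.4] 89.91 [0.503 0.076 0.172] [0.615 0.124 0.183]
jaw 114 [558.9 -28.6] [  9.4 106.5] 89.6 [ 0.506 -0.034  0.178] [ 0.612 -0.024  0.182]
0.22 1488 [0.533 0.147 0.232] [0.589 0.148 0.275]
0.275 2887 [0.533 0.123 0.275] [0.589 0.148 0.29 ]
0.29 4141 [0.528 0.121 0.29 ] [0.596 0.139 0.34 ]
0.34 30818 [0.502 0.098 0.34 ] [0.619 0.137 0.4  ]
```

View pics/w3.png

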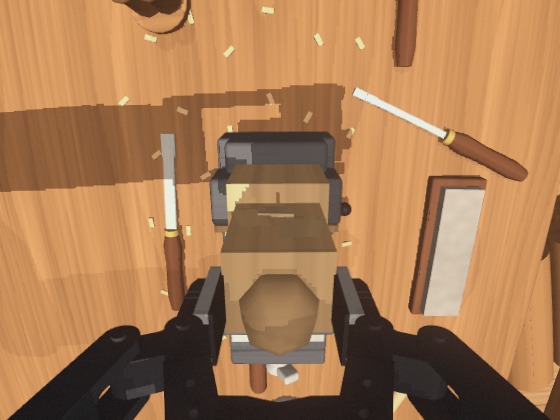

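The picture shows the figure upright in the fingers, its plinth at (277,200) over the vise, with the fixed jaw at (277,150). I'll shift it over the gap and check again.

Request:
send_rows(rows=[{"rotation": [0,0,0.01],"offset": [-0.002,-0.035,0],"claw": 0},{"rotation": [0,0,0.01],"offset": [-0.002,-0.06,0],"claw": 0},{"rotation": [0,0,0.01],"offset": [-0.002,-0.078,0],"claw": 0},{"rotation": [0,0,0.01],"offset": [-0.002,-0.078,-0.03],"claw": 0},{"rotation": [0,0,0.01],"offset": [-0.002,-0.078,-0.04],"claw": 0},{"rotation": [0,0,0.01],"offset": [-0.002,-0.078,-0.04],"claw": 0},{"rotation": [0,0,0.01],"offset": [-0.002,-0.078,-0.04],"claw": 0}])

```text
t: 7.0
eef_pos: [0.5583, 0.041, 0.2632]
tool_rot: [-0.002, 0.705, 0.709, -0.001]
force: [0.8, 0.3, -2.3]
width: 0.0444
grip_force: 62.5
```

```bash
cat > look.py <<'E'
from fit import *
import sys
s=get_state();e=s["eef_pos"];print(e.round(4),s["tool_rot"].round(4),abs(s["dq"]).max().round(3))
f=grab_frame("wrist"); save(f,sys.argv[1]); W=cloud(f)
P=fig(W,(0.56,0.05),0.25,0.1)
Q=P[(P[:,2]>.172)&(P[:,2]<.19)&(P[:,1]>.07)]
r=cv2.minAreaRect(Q[:,:2].astype(np.float32)*1000); print("fixed",np.round(r[0],1),np.round(r[1],1),round(r[2],2), Q.min(0).round(4))
b=e[2]-.071
q=fig(W,e,0.06,b); q=q[(q[:,2]>b+.038)&(q[:,2]<b+.052)]; print("plinth top",q.min(0).round(4),q.max(0).round(4))
E
python3 look.py w4.png; python3 -c "
from h import *
f=grab_frame('top');W=cloud(f)
P=W.reshape(-1,3);m=(abs(P[:,0]-.56)<.05)&(P[:,2]>.172)&(P[:,2]<.19)&(P[:,1]>.05)&(P[:,1]<.2);print('top fixed',P[m].min(0),P[m].max(0))"
```

```text
[0.5583 0.041  0.2632] [-0.0016  0.7047  0.7095 -0.001 ] 0.047
fixed [559.7  97.1] [ 48.2 112.7] 89.81 [0.5034 0.0729 0.172 ]
plinth top [0.5309 0.0473 0.2302] [0.5872 0.0734 0.2442]
top fixed [0.51006373 0.07430511 0.17237259] [0.60956154 0.10533922 0.18814852]
```

Request:
send_rows(rows=[{"rotation": [0,0,-0.008],"offset": [0,-0.0075,0],"claw": 0},{"rotation": [0,0,-0.008],"offset": [0,-0.0075,0],"claw": 0},{"rotation": [0,0,-0.008],"offset": [0,-0.0075,0],"claw": 0},{"rotation": [0,0,-0.008],"offset": [0,-0.0075,-0.008],"claw": 0},{"rotation": [0,0,-0.008],"offset": [0,-0.0075,-0.008],"claw": 0},{"rotation": [0,0,-0.008],"offset": [0,-0.0075,-0.008],"claw": 0}])

```text
t: 7.6
eef_pos: [0.5586, 0.0322, 0.2556]
tool_rot: [-0.001, 0.708, 0.706, -0.001]
force: [-0.9, 0.8, -2.4]
width: 0.0439
grip_force: 62.6
```

```bash
python3 look.py w5.png
```

```text
[0.5586 0.0322 0.2556] [-8.000e-04  7.082e-01  7.060e-01 -6.000e-04] 0.013
fixed [558.7  97.2] [ 47.5 112.2] 89.62 [0.5026 0.0735 0.1754]
plinth top [0.5307 0.0393 0.2226] [0.5871 0.0646 0.2365]
```

Request:
send_rows(rows=[{"rotation": [0,0,0],"offset": [0,0.0015,-0.015],"claw": 0},{"rotation": [0,0,0],"offset": [0,0.0015,-0.03],"claw": 0},{"rotation": [0,0,0],"offset": [0,0.0015,-0.04],"claw": 0},{"rotation": [0,0,0],"offset": [0,0.0015,-0.046],"claw": 0},{"rotation": [0,0,0],"offset": [0,0.0015,-0.046],"claw": 0},{"rotation": [0,0,0],"offset": [0,0.0015,-0.046],"claw": 0}])

```text
t: 8.15
eef_pos: [0.5593, 0.0336, 0.2105]
tool_rot: [-0.0, 0.708, 0.706, -0.0]
force: [0.7, -0.2, -2.6]
width: 0.0441
grip_force: 62.6
```

Request:
send_rows(rows=[{"rotation": [0,0,0],"offset": [0,0,-0.002],"claw": 0},{"rotation": [0,0,0],"offset": [0,0,-0.003],"claw": 0},{"rotation": [0,0,0],"offset": [0,0,-0.003],"claw": 0}])

```text
t: 8.4
eef_pos: [0.5596, 0.0336, 0.2081]
tool_rot: [0.0, 0.708, 0.706, 0.0]
force: [0.1, -0.6, -2.7]
width: 0.0443
grip_force: 62.6
```

Request:
send_rows(rows=[{"rotation": [0,0,0],"offset": [0,0,-0.001],"claw": 0},{"rotation": [0,0,0],"offset": [0,0,-0.002],"claw": 0},{"rotation": [0,0,0],"offset": [0,0,-0.002],"claw": 0}])

```text
t: 8.65
eef_pos: [0.5596, 0.0336, 0.2064]
tool_rot: [0.0, 0.708, 0.706, 0.0]
force: [-0.4, -0.7, 0.8]
width: 0.0442
grip_force: 62.9
```

The bed is carrying the figure now, since the vertical force has gone from −2.7 to +0.8 N. I'll release it and go up.

Request:
send_rows(rows=[{"rotation": [0,0,0],"offset": [0,0,0],"claw": 0.7},{"rotation": [0,0,0],"offset": [0,0,0],"claw": 1},{"rotation": [0,0,0],"offset": [0,0,0],"claw": 1},{"rotation": [0,0,0],"offset": [0,0,0],"claw": 1},{"rotation": [0,0,0],"offset": [0,0,0.03],"claw": 1},{"rotation": [0,0,0],"offset": [0,0,0.07],"claw": 1},{"rotation": [0,0,0],"offset": [0,0,0.11],"claw": 1},{"rotation": [0,0,0],"offset": [0,0,0.13],"claw": 1}])

```text
t: 9.32
eef_pos: [0.5612, 0.0335, 0.3416]
tool_rot: [0.003, 0.708, 0.706, 0.003]
force: [1.5, -0.5, 0.7]
width: 0.0853
grip_force: 0.0
```

Request:
send_rows(rows=[{"rotation": [0,0,0],"offset": [-0.01,-0.04,0.0],"claw": 1},{"rotation": [0,0,0],"offset": [-0.015,-0.08,0.0],"claw": 1},{"rotation": [0,0,0],"offset": [-0.02,-0.12,0.0],"claw": 1},{"rotation": [0,0,0],"offset": [-0.03,-0.16,0.0],"claw": 1},{"rotation": [0,0,0],"offset": [-0.03,-0.2,0.0],"claw": 1},{"rotation": [0,0,0],"offset": [-0.03,-0.225,0],"claw": 1},{"rotation": [0,0,0],"offset": [-0.03,-0.225,0],"claw": 1},{"rotation": [0,0,0],"offset": [-0.03,-0.225,0],"claw": 1}])

```text
t: 9.98
eef_pos: [0.529, -0.1926, 0.3353]
tool_rot: [-0.0, 0.709, 0.705, 0.0]
force: [-0.3, 0.6, -0.6]
width: 0.0851
grip_force: 0.0
```

Run:
```python
from fit import *
s=get_state();e=s["eef_pos"];print(e.round(4),s["tool_rot"].round(4),abs(s["dq"]).max().round(3),s["force"])
f=grab_frame("wrist"); save(f,"w6.png"); W=cloud(f)
P=fig(W,(0.53,-0.19),0.06,0.03); 
print("grip",P.min(0).round(3),P.max(0).round(3))
for y in np.arange(-.23,-.12,.01):
    q=P[(P[:,1]>y)&(P[:,1]<y+.01)]
    if len(q): t=q[q[:,2]>q[:,2].max()-.006]; print(round(y,2),len(q),q[:,0].min().round(4),q[:,0].max().round(4),q[:,2].max().round(4),np.median(t[:,0]).round(4))
print(find_in("wrist","crank_grip")[:2])
P=fig(W,(.56,.035),.06,.15)
for a,b in((.17,.19),(.235,.255),(.255,.28)):
    q=P[(P[:,2]>a)&(P[:,2]<b)]
    if len(q)>4: print("fig",a,q.min(0).round(3),q.max(0).round(3))
```

```text
[ 0.529  -0.1926  0.3353] [-4.000e-04  7.092e-01  7.050e-01  1.000e-04] 0.046 [-0.25616498  0.58651956 -0.56839621]
grip [ 0.47  -0.226  0.059] [ 0.59 -0.13  0.45]
-0.23 71 0.5164 0.54 0.0735 0.5276
-0.22 159 0.5164 0.54 0.0734 0.5283
-0.21 490 0.475 0.5844 0.4286 0.5819
-0.2 3425 0.47 0.59 0.4322 0.5809
-0.19 11511 0.4701 0.59 0.4455 0.5297
-0.18 10054 0.4714 0.5889 0.4504 0.5105
-0.17 178 0.5157 0.5398 0.0739 0.5279
-0.16 182 0.5159 0.5398 0.0738 0.5279
-0.15 210 0.516 0.5628 0.1173 0.5573
-0.14 261 0.5161 0.5608 0.1272 0.5516
[{'bbox': [264.0, 112.4, 23.6, 67.9], 'score': 0.69}]
```

View pics/w6.png

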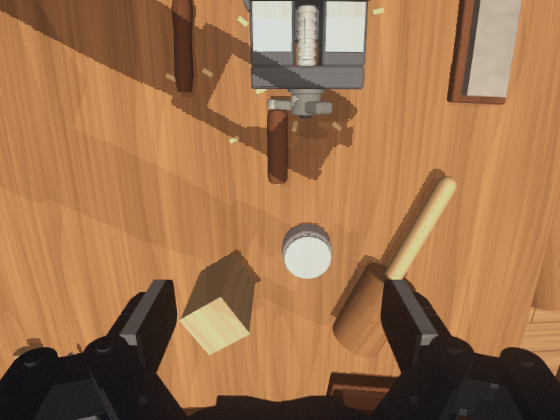

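The picture shows the grip at (277,147), pointing towards the robot's right of the vise. The tin at (307,255), the blank at (215,325) and the mallet at (385,280) are clear of the circle. The grip fit gives an axis at x 0.528, z 0.061, 58 mm from the crank axis at (0.559, 0.110), which matches the stated radius.

Request:
send_rows(rows=[{"rotation": [0,0,0],"offset": [-0.001,0,-0.04],"claw": 1},{"rotation": [0,0,0],"offset": [-0.001,0,-0.08],"claw": 1},{"rotation": [0,0,0],"offset": [-0.001,0,-0.12],"claw": 1},{"rotation": [0,0,0],"offset": [-0.001,0,-0.16],"claw": 1},{"rotation": [0,0,0],"offset": [-0.001,0,-0.195],"claw": 1},{"rotation": [0,0,0],"offset": [-0.001,0,-0.215],"claw": 1},{"rotation": [0,0,0],"offset": [-0.001,0,-0.22],"claw": 1},{"rotation": [0,0,0],"offset": [-0.001,0,-0.22],"claw": 1}])

```text
t: 10.75
eef_pos: [0.5273, -0.1892, 0.1139]
tool_rot: [-0.002, 0.707, 0.707, -0.0]
force: [0.3, -0.2, 0.3]
width: 0.0857
grip_force: 0.0
```

Run:
```python
from fit import *
s=get_state();e=s["eef_pos"];print(e.round(4),s["tool_rot"].round(4),abs(s["dq"]).max().round(3),s["force"])
f=grab_frame("wrist"); W=cloud(f)
P=fig(W,(0.53,-0.17),0.05,0.03);P=P[(P[:,2]<.08)&(abs(P[:,0]-.528)<.02)]
print("grip",P.min(0).round(4),P.max(0).round(4))
f=grab_frame("top"); save(f,"t7.png"); W=cloud(f)
P=fig(W,(.56,.035),.06,.15)
for a,b in((.178,.19),(.225,.255),(.255,.28)):
    q=P[(P[:,2]>a)&(P[:,2]<b)]
    if len(q)>4: print("fig",a,q.min(0).round(3),q.max(0).round(3))
```

```text
[ 0.5273 -0.1892  0.1139] [-2.000e-03  7.074e-01  7.068e-01 -5.000e-04] 0.065 [ 0.31175582 -0.24597493  0.26417574]
grip [ 0.5172 -0.2199  0.0521] [ 0.5465 -0.1281  0.08  ]
fig 0.178 [ 0.513 -0.025  0.178] [0.607 0.093 0.19 ]
fig 0.225 [0.537 0.018 0.225] [0.582 0.056 0.255]
fig 0.255 [0.546 0.021 0.256] [0.573 0.047 0.278]
```

Request:
send_rows(rows=[{"rotation": [0,0,0],"offset": [0,-0.003,-0.035],"claw": 1},{"rotation": [0,0,0],"offset": [0,-0.003,-0.06],"claw": 1},{"rotation": [0,0,0],"offset": [0,-0.003,-0.072],"claw": 1},{"rotation": [0,0,0],"offset": [0,-0.003,-0.072],"claw": 1},{"rotation": [0,0,0],"offset": [0,-0.003,-0.072],"claw": 1},{"rotation": [0,0,0],"offset": [0,-0.003,-0.072],"claw": 1}])

```text
t: 11.35
eef_pos: [0.5303, -0.1953, 0.0461]
tool_rot: [0.002, 0.708, 0.706, 0.001]
force: [-0.0, -0.1, -1.0]
width: 0.0856
grip_force: 0.0
```

Request:
send_rows(rows=[{"rotation": [0,0,0],"offset": [0,0,0],"claw": 0},{"rotation": [0,0,0],"offset": [0,0,0],"claw": 0},{"rotation": [0,0,0],"offset": [0,0,0],"claw": 0},{"rotation": [0,0,0],"offset": [0,0,0],"claw": 0},{"rotation": [0,0,0],"offset": [0,0,0],"claw": 0},{"rotation": [0,0,0],"offset": [0,0,0],"claw": 0},{"rotation": [0,0,0],"offset": [0,0,0],"claw": 0},{"rotation": [0,0,0],"offset": [0,0,0],"claw": 0}])

```text
t: 12.02
eef_pos: [0.5289, -0.1946, 0.0442]
tool_rot: [0.001, 0.708, 0.706, 0.0]
force: [-0.3, 0.4, 1.7]
width: -0.0001
grip_force: 1.3
```

Run:
```python
from fit import *
f=grab_frame("wrist"); save(f,"w8.png"); W=cloud(f)
P=fig(W,(0.53,-0.17),0.06,0.02);P=P[(P[:,2]<.1)]
for y in (-.24,-.22,-.2,-.18,-.16,-.15,-.14):
    q=P[abs(P[:,1]-y)<.004]
    if len(q): print(y,len(q),q.min(0).round(4),q.max(0).round(4))
f=grab_frame("scene"); save(f,"s8.png")
a=cv2.imread("pics/w8.png");b=cv2.resize(cv2.imread("pics/s8.png")[140:240,180:320],(560,400))
cv2.imwrite("pics/v8.png",cv2.resize(np.vstack([a,b]),(400,586)))
```

```text
-0.2 2 [ 0.5173 -0.1969  0.0618] [ 0.5174 -0.196   0.0623]
-0.18 1688 [ 0.5171 -0.184   0.0595] [ 0.541 -0.176  0.1  ]
-0.16 992 [ 0.5172 -0.164   0.0605] [ 0.5414 -0.156   0.0733]
-0.15 1068 [ 0.5168 -0.154   0.058 ] [ 0.5413 -0.146   0.0732]
-0.14 842 [ 0.5176 -0.144   0.0558] [ 0.5431 -0.136   0.0993]
```

View pics/v8.png

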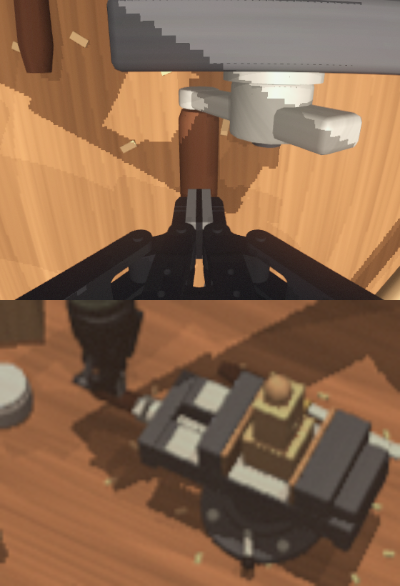

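The picture shows the fingers shut at about (280,275) in the full wrist frame, in front of the grip. The figure still stands well between the jaws. I'll check where the fingertips are against the grip.

Run:
```python
from fit import *
s=get_state();print(s["eef_pos"],s["tool_rot"],s["width"],s["force"],s["t"])
f=grab_frame("wrist"); W=cloud(f)
for v in range(215,330,8): print(v,[tuple(W[v,u].round(3)) for u in (262,270,280,290,298)])
```

```text
[ 0.5288238  -0.1945753   0.04407715] [5.44324908e-04 7.08166208e-01 7.06045522e-01 2.14908045e-04] -3.848267924654627e-05 [0.7050781  0.23086177 3.0441509 ] 12.1167
215 [(np.float64(0.522), np.float64(-0.163), np.float64(0.071)), (np.float64(0.526), np.float64(-0.164), np.float64(0.07)), (np.float64(0.53), np.float64(-0.163), np.float64(0.072)), (np.float64(0.534), np.float64(-0.164), np.float64(0.07)), (np.float64(0.538), np.float64(-0.164), np.float64(0.069))]
223 [(np.float64(0.522), np.float64(-0.168), np.float64(0.069)), (np.float64(0.526), np.float64(-0.167), np.float64(0.072)), (np.float64(0.53), np.float64(-0.167), np.float64(0.071)), (np.float64(0.534), np.float64(-0.168), np.float64(0.069)), (np.float64(0.538), np.float64(-0.168), np.float64(0.068))]
231 [(np.float64(0.522), np.float64(-0.171), np.float64(0.069)), (np.float64(0.526), np.float64(-0.171), np.float64(0.071)), (np.float64(0.53), np.float64(-0.17), np.float64(0.072)), (np.float64(0.534), np.float64(-0.171), np.float64(0.071)), (np.float64(0.538), np.float64(-0.172), np.float64(0.068))]
239 [(np.float64(0.522), 
[... 2909 characters left out ...]
loat64(-0.184), np.float64(0.109)), (np.float64(0.536), np.float64(-0.184), np.float64(0.109))]
319 [(np.float64(0.524), np.float64(-0.182), np.float64(0.116)), (np.float64(0.527), np.float64(-0.183), np.float64(0.115)), (np.float64(0.53), np.float64(-0.187), np.float64(0.109)), (np.float64(0.533), np.float64(-0.183), np.float64(0.115)), (np.float64(0.535), np.float64(-0.181), np.float64(0.117))]
327 [(np.float64(0.524), np.float64(-0.183), np.float64(0.12)), (np.float64(0.527), np.float64(-0.182), np.float64(0.12)), (np.float64(0.53), np.float64(-0.191), np.float64(0.108)), (np.float64(0.533), np.float64(-0.182), np.float64(0.12)), (np.float64(0.535), np.float64(-0.183), np.float64(0.119))]
```

Run:
```python
from fit import *
f=grab_frame("scene"); W=cloud(f)
m=(abs(W[...,0]-.535)<.05)&(W[...,1]>-.25)&(W[...,1]<-.13)&(W[...,2]>.02)&(W[...,2]<.13)
vs,us=np.where(m); print(vs.min(),vs.max(),us.min(),us.max())
for v in range(vs.min(),vs.max()+1):
    print(v,[(u,*(int(round(k*1000)) for k in W[v,u]),f["frame"][v,u].tolist()) for u in range(us.min(),us.max()+1) if m[v,u]][::2])
```

```text
157 181 211 232
157 [(225, 504, -183, 129, [43, 33, 28])]
158 [(225, 503, -185, 120, [42, 34, 27])]
159 [(224, 507, -186, 119, [48, 36, 27])]
160 []
161 [(223, 520, -182, 126, [40, 31, 28])]
162 [(222, 527, -182, 129, [46, 37, 30])]
163 [(213, 543, -207, 128, [57, 43, 33]), (223, 522, -182, 117, [41, 33, 30])]
164 [(213, 545, -206, 126, [84, 59, 41]), (215, 539, -202, 121, [46, 37, 30]), (221, 533, -182, 125, [49, 38, 33])]
165 [(214, 549, -199, 129, [67, 48, 37]), (216, 540, -198, 119, [49, 37, 33]), (220, 538, -184, 124, [47, 36, 29]), (222, 526, -184, 110, [69, 61, 55])]
166 [(214, 553, -197, 129, [57, 44, 37]), (216, 550, -191, 129, [50, 40, 34]), (218, 542, -189, 121, [48, 37, 32]), (220, 543, -180, 127, [44, 33, 23]), (222, 530, -182, 110, [65, 56, 51])]
167 [(215, 554, -193, 129, [49, 39, 33]), (217, 551, -187, 128, [48, 37, 31]), (219, 542, -186, 117, [50, 39, 32]), (221, 535, -183, 110, [53, 44, 37]), (223, 522, -184, 92, [66, 54, 44])]
168 [(218, 551, -184, 124, [45, 33, 27]), (220, 537, -187, 104, [46, 35, 29]), (222, 527, -185, 93, [58, 49, 43])]
169 [(217, 558, -183, 128
[... 1440 characters left out ...]
5, 50, 38]), (226, 531, -170, 72, [71, 46, 34]), (231, 554, -132, 126, [108, 99, 88])]
175 [(217, 539, -203, 54, [85, 57, 41]), (219, 542, -192, 65, [60, 40, 29]), (221, 538, -186, 65, [67, 46, 33]), (223, 535, -180, 64, [70, 47, 34]), (225, 537, -170, 73, [70, 44, 32])]
176 [(219, 542, -192, 60, [65, 44, 33]), (221, 541, -185, 63, [62, 42, 33]), (223, 538, -179, 63, [65, 43, 30]), (225, 538, -170, 69, [67, 44, 33])]
177 [(221, 542, -185, 58, [66, 46, 34]), (223, 542, -176, 63, [57, 37, 27]), (225, 537, -172, 60, [62, 40, 30])]
178 [(224, 539, -175, 54, [66, 44, 30])]
179 [(226, 542, -165, 59, [110, 97, 83])]
180 [(227, 571, -140, 109, [87, 71, 59])]
181 [(228, 573, -135, 108, [77, 67, 57])]
```

Request:
send_rows(rows=[{"rotation": [0,0,0],"offset": [0,0,0],"claw": 0.3},{"rotation": [0,0,0],"offset": [0,0,0],"claw": 0.3},{"rotation": [0,0,0],"offset": [0,0,0],"claw": 1},{"rotation": [0,0,0],"offset": [0,0,0],"claw": 1},{"rotation": [0,0,0],"offset": [0,0,0],"claw": 1},{"rotation": [0,0,0],"offset": [0,0,0],"claw": 1}])

```text
t: 12.72
eef_pos: [0.528, -0.1942, 0.0433]
tool_rot: [-0.0, 0.708, 0.706, -0.0]
force: [-0.4, -0.5, 0.1]
width: 0.0724
grip_force: 0.0
```

Run:
```python
from fit import *
s=get_state();print(s["eef_pos"],s["width"],s["force"],s["t"])
f=grab_frame("wrist"); save(f,"w9.png"); W=cloud(f)
P=W.reshape(-1,3)
m=(P[:,0]>.545)&(P[:,0]<.6)&(abs(P[:,1]+.19)<.04)&(P[:,2]>.015)
q=P[m]
for z in np.arange(.02,.15,.01):
    k=q[(q[:,2]>z)&(q[:,2]<z+.01)]
    if len(k): print(round(z,3),len(k),k.min(0).round(3),k.max(0).round(3))
g=P[(abs(P[:,0]-.529)<.03)&(abs(P[:,1]+.18)<.03)&(P[:,2]>.04)&(P[:,2]<.09)]; print("grip",g.min(0).round(4),g.max(0).round(4))
```

```text
[ 0.52800271 -0.19423245  0.04328629] 0.07236271364681131 [-0.42704319 -0.48642826  0.08110721] 12.7167
0.07 10 [ 0.565 -0.2    0.079] [ 0.565 -0.191  0.08 ]
0.08 497 [ 0.564 -0.206  0.08 ] [ 0.577 -0.183  0.09 ]
0.09 797 [ 0.564 -0.206  0.09 ] [ 0.579 -0.182  0.1  ]
0.1 979 [ 0.564 -0.206  0.1  ] [ 0.579 -0.182  0.11 ]
0.11 1037 [ 0.564 -0.206  0.11 ] [ 0.579 -0.182  0.12 ]
0.12 1694 [ 0.562 -0.207  0.12 ] [ 0.597 -0.18   0.13 ]
0.13 5084 [ 0.556 -0.207  0.13 ] [ 0.597 -0.177  0.14 ]
0.14 3398 [ 0.545 -0.193  0.14 ] [ 0.597 -0.176  0.15 ]
grip [ 0.5168 -0.21    0.0577] [ 0.5413 -0.15    0.0735]
```

View pics/w9.png

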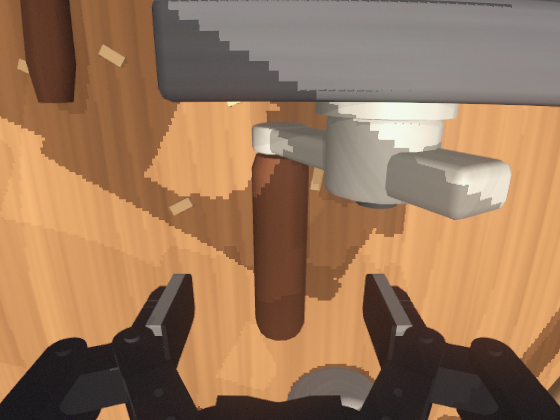

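The depth shows the real fingertips well short of the reported TCP: about 36 mm back when open, and about 28 mm when shut. The fingers closed just above the grip, so I need to go about 29 mm lower.

Request:
send_rows(rows=[{"rotation": [0,0,0],"offset": [0,-0.002,-0.015],"claw": 1},{"rotation": [0,0,0],"offset": [0,-0.002,-0.029],"claw": 1},{"rotation": [0,0,0],"offset": [0,-0.002,-0.029],"claw": 1},{"rotation": [0,0,0],"offset": [0,-0.002,-0.029],"claw": 0.5},{"rotation": [0,0,0],"offset": [0,-0.002,-0.029],"claw": 0.5},{"rotation": [0,0,0],"offset": [0,-0.002,-0.029],"claw": 0.5}])

```text
t: 13.27
eef_pos: [0.5291, -0.1968, 0.0156]
tool_rot: [0.001, 0.708, 0.706, 0.0]
force: [0.1, -1.3, 0.3]
width: 0.0516
grip_force: 0.0
```

Run:
```python
from fit import *
s=get_state();print(s["eef_pos"],s["width"],s["force"],s["t"])
f=grab_frame("wrist"); save(f,"w10.png"); W=cloud(f)
P=W.reshape(-1,3)
m=(P[:,0]>.542)&(P[:,0]<.6)&(abs(P[:,1]+.195)<.02)&(P[:,2]>.015)
q=P[m]
for z in np.arange(.02,.15,.01):
    k=q[(q[:,2]>z)&(q[:,2]<z+.01)]
    if len(k): print(round(z,3),len(k),k.min(0).round(3),k.max(0).round(3))
```

```text
[ 0.52905097 -0.19676023  0.01555129] 0.051609498881201095 [ 0.11991924 -1.34313415  0.29608093] 13.2667
0.04 49 [ 0.555 -0.208  0.046] [ 0.556 -0.187  0.05 ]
0.05 488 [ 0.555 -0.208  0.05 ] [ 0.569 -0.185  0.06 ]
0.06 681 [ 0.555 -0.208  0.06 ] [ 0.569 -0.185  0.07 ]
0.07 837 [ 0.555 -0.209  0.07 ] [ 0.569 -0.185  0.08 ]
0.08 936 [ 0.555 -0.208  0.08 ] [ 0.578 -0.183  0.09 ]
0.09 2415 [ 0.554 -0.209  0.09 ] [ 0.588 -0.182  0.1  ]
0.1 4482 [ 0.55 -0.21  0.1 ] [ 0.59 -0.18  0.11]
0.11 3404 [ 0.542 -0.204  0.11 ] [ 0.593 -0.179  0.12 ]
0.12 3437 [ 0.542 -0.192  0.12 ] [ 0.594 -0.178  0.13 ]
0.13 4 [ 0.546 -0.179  0.13 ] [ 0.553 -0.178  0.131]
```

Request:
send_rows(rows=[{"rotation": [0,0,0],"offset": [0,0,0],"claw": 0},{"rotation": [0,0,0],"offset": [0,0,0],"claw": 0},{"rotation": [0,0,0],"offset": [0,0,0],"claw": 0},{"rotation": [0,0,0],"offset": [0,0,0],"claw": 0},{"rotation": [0,0,0],"offset": [0,0,0],"claw": 0},{"rotation": [0,0,0],"offset": [0,0,0],"claw": 0}])

```text
t: 13.82
eef_pos: [0.5289, -0.1966, 0.0153]
tool_rot: [0.001, 0.708, 0.706, 0.0]
force: [0.7, 0.4, 4.3]
width: 0.0234
grip_force: 58.7
```

```bash
cat > circ.py <<'E'
import numpy as np
th0=211.4; r=.058
def A(a): t=np.radians(th0+a); return np.round((r*np.array([np.sin(t),np.cos(t)])-r*np.array([np.sin(np.radians(th0)),np.cos(np.radians(th0))])),4)
def rows(a,l): 
    print(a,"->",l[-1],[[round(float(v),4) for v in A(b)-A(a)] for b in l])
E
python3 -c "
from circ import *
a=0
for l in ([5,15,25,35,45,55,65,75],)+tuple([75+96*i+12*(k+1) for k in range(8)] for i in range(5)): rows(a,l); a=l[-1]"
```

```text
0 -> 75 [[-0.0042, 0.0028], [-0.0118, 0.0095], [-0.0181, 0.0174], [-0.0229, 0.0263], [-0.0262, 0.0359], [-0.0277, 0.0459], [-0.0274, 0.056], [-0.0254, 0.0659]]
75 -> 171 [[0.0046, 0.0112], [0.0114, 0.0212], [0.0202, 0.0296], [0.0306, 0.0359], [0.042, 0.04], [0.054, 0.0416], [0.0661, 0.0407], [0.0777, 0.0372]]
171 -> 267 [[0.0107, -0.0057], [0.0199, -0.0136], [0.0273, -0.0232], [0.0326, -0.0341], [0.0354, -0.0459], [0.0357, -0.058], [0.0336, -0.07], [0.0289, -0.0812]]
267 -> 363 [[-0.0068, -0.01], [-0.0156, -0.0183], [-0.0259, -0.0247], [-0.0373, -0.0288], [-0.0494, -0.0304], [-0.0615, -0.0294], [-0.0731, -0.026], [-0.0837, -0.0203]]
363 -> 459 [[-0.0093, 0.0079], [-0.0167, 0.0175], [-0.0219, 0.0284], [-0.0248, 0.0402], [-0.0251, 0.0524], [-0.0229, 0.0643], [-0.0183, 0.0755], [-0.0115, 0.0855]]
459 -> 555 [[0.0088, 0.0084], [0.0192, 0.0147], [0.0306, 0.0188], [0.0426, 0.0204], [0.0547, 0.0195], [0.0663, 0.016], [0.077, 0.0103], [0.0862, 0.0024]]
```

Request:
send_rows(rows=[{"rotation": [0,0,0],"offset": [-0.004,0,0.003],"claw": 0},{"rotation": [0,0,0],"offset": [-0.012,0,0.0095],"claw": 0},{"rotation": [0,0,0],"offset": [-0.018,0,0.0175],"claw": 0},{"rotation": [0,0,0],"offset": [-0.023,0,0.0265],"claw": 0},{"rotation": [0,0,0],"offset": [-0.026,0,0.036],"claw": 0},{"rotation": [0,0,0],"offset": [-0.0275,0,0.046],"claw": 0},{"rotation": [0,0,0],"offset": [-0.0275,0,0.056],"claw": 0},{"rotation": [0,0,0],"offset": [-0.0255,0,0.066],"claw": 0}])

```text
t: 14.48
eef_pos: [0.5008, -0.1964, 0.081]
tool_rot: [-0.001, 0.708, 0.706, -0.001]
force: [-1.0, -2.5, -3.6]
width: 0.0232
grip_force: 59.0
```

Request:
send_rows(rows=[{"rotation": [0,0,0],"offset": [0.0045,0,0.011],"claw": 0},{"rotation": [0,0,0],"offset": [0.0115,0,0.021],"claw": 0},{"rotation": [0,0,0],"offset": [0.02,0,0.0295],"claw": 0},{"rotation": [0,0,0],"offset": [0.0305,0,0.036],"claw": 0},{"rotation": [0,0,0],"offset": [0.042,0,0.04],"claw": 0},{"rotation": [0,0,0],"offset": [0.054,0,0.0415],"claw": 0},{"rotation": [0,0,0],"offset": [0.066,0,0.0405],"claw": 0},{"rotation": [0,0,0],"offset": [0.078,0,0.037],"claw": 0}])

```text
t: 15.15
eef_pos: [0.581, -0.1967, 0.1192]
tool_rot: [-0.0, 0.708, 0.706, -0.001]
force: [-2.3, -1.8, -1.2]
width: 0.0228
grip_force: 59.4
```

Request:
send_rows(rows=[{"rotation": [0,0,0],"offset": [0.0105,0,-0.0055],"claw": 0},{"rotation": [0,0,0],"offset": [0.02,0,-0.0135],"claw": 0},{"rotation": [0,0,0],"offset": [0.0275,0,-0.023],"claw": 0},{"rotation": [0,0,0],"offset": [0.0325,0,-0.034],"claw": 0},{"rotation": [0,0,0],"offset": [0.0355,0,-0.046],"claw": 0},{"rotation": [0,0,0],"offset": [0.0355,0,-0.058],"claw": 0},{"rotation": [0,0,0],"offset": [0.0335,0,-0.07],"claw": 0},{"rotation": [0,0,0],"offset": [0.029,0,-0.081],"claw": 0}])

```text
t: 15.82
eef_pos: [0.6073, -0.1967, 0.0365]
tool_rot: [-0.002, 0.708, 0.706, -0.002]
force: [-11.2, -2.0, 8.5]
width: 0.0235
grip_force: 60.4
```

Request:
send_rows(rows=[{"rotation": [0,0,0],"offset": [-0.008,0,-0.01],"claw": 0},{"rotation": [0,0,0],"offset": [-0.018,0,-0.0185],"claw": 0},{"rotation": [0,0,0],"offset": [-0.0285,0,-0.0245],"claw": 0},{"rotation": [0,0,0],"offset": [-0.04,0,-0.0285],"claw": 0},{"rotation": [0,0,0],"offset": [-0.052,0,-0.03],"claw": 0},{"rotation": [0,0,0],"offset": [-0.064,0,-0.029],"claw": 0},{"rotation": [0,0,0],"offset": [-0.0755,0,-0.026],"claw": 0},{"rotation": [0,0,0],"offset": [-0.086,0,-0.02],"claw": 0}])

```text
t: 16.48
eef_pos: [0.5254, -0.1966, 0.0176]
tool_rot: [0.001, 0.708, 0.706, 0.001]
force: [3.2, -1.1, -0.3]
width: 0.0228
grip_force: 59.5
```

Request:
send_rows(rows=[{"rotation": [0,0,0],"offset": [-0.0095,0,0.008],"claw": 0},{"rotation": [0,0,0],"offset": [-0.0165,0,0.0175],"claw": 0},{"rotation": [0,0,0],"offset": [-0.022,0,0.0285],"claw": 0},{"rotation": [0,0,0],"offset": [-0.025,0,0.04],"claw": 0},{"rotation": [0,0,0],"offset": [-0.025,0,0.0525],"claw": 0},{"rotation": [0,0,0],"offset": [-0.023,0,0.0645],"claw": 0},{"rotation": [0,0,0],"offset": [-0.0185,0,0.0755],"claw": 0},{"rotation": [0,0,0],"offset": [-0.0115,0,0.0855],"claw": 0}])

```text
t: 17.15
eef_pos: [0.5119, -0.1965, 0.103]
tool_rot: [-0.0, 0.708, 0.706, -0.001]
force: [0.4, -3.3, -4.2]
width: 0.0233
grip_force: 59.3
```

```bash
python3 - <<'E'
from fit import *
for i in range(2):
    f=grab_frame("top"); W=cloud(f)
    P=W.reshape(-1,3);P=P[(abs(P[:,0]-.559)<.055)&(P[:,2]>.172)&(P[:,2]<.188)&(P[:,1]>-.06)&(P[:,1]<.14)]
    h,e=np.histogram(P[:,1],np.arange(-.05,.14,.005)); print(list(zip(e.round(3).tolist(),h.tolist())))
    j=P[P[:,1]<.03]; x=P[P[:,1]>.06]; print(j[:,1].max(),x[:,1].min(), j[:,1].min())
E
python3 -c "
from circ import *
a=459
for k in range(4): l=[a+6*(i+1) for i in range(5)]; rows(a,l); a=l[-1]"
```

```text
[(-0.05, 0), (-0.045, 0), (-0.04, 0), (-0.035, 0), (-0.03, 0), (-0.025, 34), (-0.02, 69), (-0.015, 34), (-0.01, 71), (-0.005, 57), (-0.0, 48), (0.005, 68), (0.01, 34), (0.015, 30), (0.02, 10), (0.025, 3), (0.03, 6), (0.035, 0), (0.04, 2), (0.045, 5), (0.05, 2), (0.055, 3), (0.06, 2), (0.065, 29), (0.07, 40), (0.075, 38), (0.08, 67), (0.085, 50), (0.09, 57), (0.095, 65), (0.1, 44), (0.105, 66), (0.11, 52), (0.115, 50), (0.12, 30), (0.125, 0), (0.13, 0)]
0.027902577383995028 0.061947396155115894 -0.022299657079103696
[(-0.05, 0), (-0.045, 0), (-0.04, 0), (-0.035, 0), (-0.03, 0), (-0.025, 34), (-0.02, 67), (-0.015, 35), (-0.01, 69), (-0.005, 59), (-0.0, 48), (0.005, 69), (0.01, 34), (0.015, 26), (0.02, 12), (0.025, 2), (0.03, 3), (0.035, 3), (0.04, 4), (0.045, 4), (0.05, 2), (0.055, 4), (0.06, 2), (0.065, 30), (0.07, 44), (0.075, 37), (0.08, 70), (0.085, 47), (0.09, 57), (0.095, 65), (0.1, 40), (0.105, 68), (0.11, 52), (0.115, 54), (0.12, 30), (0.125, 0), (0.13, 0)]
0.028052361189141103 0.061958894085278944 -0.02221450212103993
459 -> 489 [[0.0042, 0.0044], [0.0088, 0.0084], [0.0138, 0.0118], [0.0192, 0.0147], [0.0248, 0.017]]
489 -> 519 [[0.0058, 0.0018], [0.0117, 0.0029], [0.0178, 0.0034], [0.0239, 0.0032], [0.0299, 0.0025]]
519 -> 549 [[0.0059, -0.0015], [0.0116, -0.0035], [0.0171, -0.0061], [0.0223, -0.0092], [0.0271, -0.0129]]
549 -> 579 [[0.0044, -0.0042], [0.0084, -0.0088], [0.0118, -0.0138], [0.0147, -0.0191], [0.0171, -0.0247]]
```

Request:
send_rows(rows=[{"rotation": [0,0,0],"offset": [0.004,0,0.0045],"claw": 0},{"rotation": [0,0,0],"offset": [0.009,0,0.0085],"claw": 0},{"rotation": [0,0,0],"offset": [0.014,0,0.012],"claw": 0},{"rotation": [0,0,0],"offset": [0.019,0,0.0145],"claw": 0},{"rotation": [0,0,0],"offset": [0.025,0,0.017],"claw": 0}])

```text
t: 17.67
eef_pos: [0.5355, -0.1968, 0.1197]
tool_rot: [-0.002, 0.708, 0.706, -0.002]
force: [-7.2, -1.8, 8.1]
width: 0.023
grip_force: 60.5
```

Request:
send_rows(rows=[{"rotation": [0,0,0],"offset": [0.004,0,0.0025],"claw": 0},{"rotation": [0,0,0],"offset": [0.008,0,0.0035],"claw": 0},{"rotation": [0,0,0],"offset": [0.012,0,0.0045],"claw": 0}])

```text
t: 17.92
eef_pos: [0.5493, -0.1967, 0.1237]
tool_rot: [-0.0, 0.708, 0.706, -0.0]
force: [-2.9, -2.2, 1.1]
width: 0.0229
grip_force: 59.8
```

Request:
send_rows(rows=[{"rotation": [0,0,0],"offset": [0.006,0,0.0005],"claw": 0},{"rotation": [0,0,0],"offset": [0.012,0,0.0005],"claw": 0},{"rotation": [0,0,0],"offset": [0.018,0,-0.0005],"claw": 0}])

```text
t: 18.17
eef_pos: [0.5679, -0.1967, 0.1232]
tool_rot: [0.0, 0.708, 0.706, -0.0]
force: [-2.5, -3.2, 3.5]
width: 0.0233
grip_force: 59.9
```

Request:
send_rows(rows=[{"rotation": [0,0,0],"offset": [0.006,0,-0.0015],"claw": 0},{"rotation": [0,0,0],"offset": [0.0115,0,-0.0035],"claw": 0},{"rotation": [0,0,0],"offset": [0.017,0,-0.006],"claw": 0}])

```text
t: 18.42
eef_pos: [0.5848, -0.1968, 0.1172]
tool_rot: [0.0, 0.708, 0.706, -0.0]
force: [-4.3, -4.3, 3.4]
width: 0.0233
grip_force: 60.0
```

Request:
send_rows(rows=[{"rotation": [0,0,0],"offset": [0.0035,0,-0.002],"claw": 0},{"rotation": [0,0,0],"offset": [0.007,0,-0.0045],"claw": 0}])

```text
t: 18.58
eef_pos: [0.5917, -0.1968, 0.1127]
tool_rot: [0.0, 0.708, 0.706, -0.0]
force: [-4.5, -3.3, 5.0]
width: 0.0232
grip_force: 60.1
```

Request:
send_rows(rows=[{"rotation": [0,0,0],"offset": [0.002,0,-0.0016],"claw": 0},{"rotation": [0,0,0],"offset": [0.004,0,-0.0033],"claw": 0}])

```text
t: 18.75
eef_pos: [0.5956, -0.1968, 0.1095]
tool_rot: [0.0, 0.708, 0.706, -0.0]
force: [-4.1, -3.7, 5.4]
width: 0.023
grip_force: 60.1
```

The effort is about 6.7 N on the move and climbing at about 8 N/rad, so the plinth is firmly nipped. I'll let it settle, open the fingers and go straight up.

Request:
send_rows(rows=[{"rotation": [0,0,0],"offset": [0,0,0],"claw": 0},{"rotation": [0,0,0],"offset": [0,0,0],"claw": 0},{"rotation": [0,0,0],"offset": [0,0,0],"claw": 0},{"rotation": [0,0,0],"offset": [0,0,0],"claw": 0.6},{"rotation": [0,0,0],"offset": [0,0,0],"claw": 1},{"rotation": [0,0,0],"offset": [0,0,0],"claw": 1},{"rotation": [0,0,0],"offset": [0,0,0],"claw": 1},{"rotation": [0,0,0],"offset": [0,0,0],"claw": 1}])

```text
t: 19.42
eef_pos: [0.5955, -0.1956, 0.109]
tool_rot: [-0.0, 0.708, 0.706, 0.0]
force: [1.3, -0.2, -0.4]
width: 0.0814
grip_force: 0.0
```

Request:
send_rows(rows=[{"rotation": [0,0,0],"offset": [0,0,0.02],"claw": 1},{"rotation": [0,0,0],"offset": [0,0,0.05],"claw": 1},{"rotation": [0,0,0],"offset": [0,-0.01,0.09],"claw": 1},{"rotation": [0,0,0],"offset": [0,-0.03,0.13],"claw": 1},{"rotation": [0,0,0],"offset": [0,-0.05,0.16],"claw": 1},{"rotation": [0,0,0],"offset": [0,-0.05,0.18],"claw": 1},{"rotation": [0,0,0],"offset": [0,-0.05,0.18],"claw": 1},{"rotation": [0,0,0],"offset": [0,-0.05,0.18],"claw": 1}])

```text
t: 20.08
eef_pos: [0.5962, -0.2467, 0.2912]
tool_rot: [0.002, 0.708, 0.706, 0.001]
force: [0.9, 0.4, 0.1]
width: 0.0856
grip_force: 0.0
```

Run:
```python
from fit import *
s=get_state();print(s["eef_pos"],s["width"],s["force"],s["t"])
f=grab_frame("top"); save(f,"t11.png"); W=cloud(f)
P=W.reshape(-1,3);P=P[(abs(P[:,0]-.559)<.055)&(P[:,1]>-.06)&(P[:,1]<.14)]
q=P[(P[:,2]>.172)&(P[:,2]<.188)]; j=q[(q[:,1]<.03)]; print("jaw",j[:,1].min())
for a,b in((.225,.255),(.255,.28)):
    q=P[(P[:,2]>a)&(P[:,2]<b)]; print(a,q.min(0).round(3),q.max(0).round(3))
a=cv2.imread("pics/t11.png"); g=grab_frame("scene"); save(g,"s11.png"); b=cv2.imread("pics/s11.png")
cv2.imwrite("pics/v11.png",np.vstack([cv2.resize(a[170:300,150:450],(600,260)),cv2.resize(b[110:270,110:430],(600,300))]))
```

```text
[ 0.59624397 -0.24669006  0.29122653] 0.08558722576927305 [0.85987286 0.39515071 0.06581864] 20.0833
jaw -0.0190644704566035
0.225 [0.537 0.026 0.234] [0.583 0.062 0.255]
0.255 [0.546 0.03  0.255] [0.572 0.062 0.276]
```

View pics/v11.png

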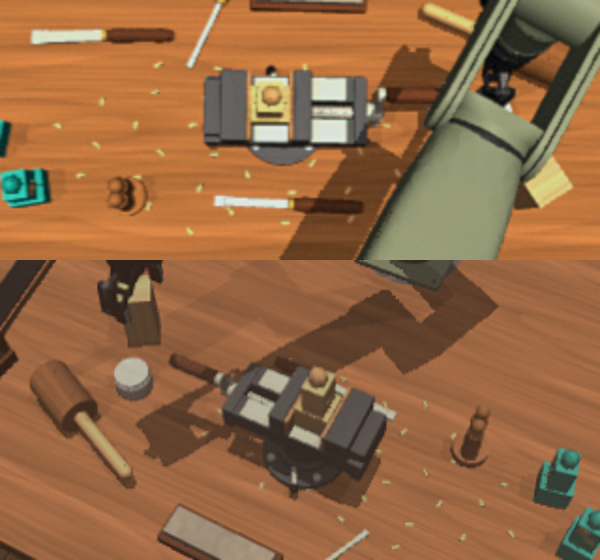

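The figure stands upright between the closed jaws at (272,97) in the upper crop. The crank is free at (410,95), and the bystanders are where they were.

```bash
python3 -c "
from plant import *
print(job_done())"
```

```text
the job is handed in; nothing more can be done
None
```

The job is handed in at about 20 s: the figure stands upright in the vise, wound up to about 6.7 N at the crank's grip, with the crank let go and the other things on the bench untouched; the hand-in returned no verdict.

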